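Back off the load-cell lock screw with its reversible ratchet

ROBOT

A 7-joint arm with a two-finger parallel gripper is mounted at the origin on a cart in front of the work surface, level with it; the furniture and walls round the work are solid. World frame = base frame: x ahead of the robot, y to its left, z up, the work surface at z = 0. Lengths are in m, angles in degrees, forces in N, time in s.
With the tool pointing down it reaches from about 0.4 to 0.85 m from the base axis. Payload 6.9 kg.
Tool frame: the origin (TCP) lies on the centre line of the jaws, within the pads' length; the fingertips stand 17 mm ahead of it and the grasp point (between the pads) lies 2 mm behind it; z points along the fingers, y is the line along which they close (so a half turn about z gives the same grasp; the last joint's range is limited). The gripper opens to 85 mm and grips with 20 to 120 N. Pads are 22 mm wide; open, the fingers measure 114 mm over their backs; the gripper's body (76 mm by 85 mm) begins 54 mm behind the grasp point. The pads swing forward as they close: fully open they stand 13 mm farther back than shut.
Start: joints at [75.946, 29.078, -13.613, 85.955, 7.202, 65.827, -8.869], TCP at [0.215, -0.587, 0.248] pointing down, gripper open.
Joint ranges: [-176.47, 176.47], [-13.61, 117.27], [-81.72, 77.17], [0.22, 143.17], [-87.28, 267.28], [10, 112.55], [-165.47, 165.47]. Speed limits (degrees/s): [136.94, 136.94, 180, 180, 180, 180, 180].

INTERFACE

Orientations are given as [roll, pitch, yaw] about the fixed x, y, z axes, in that order (R = Rz(yaw) Ry(pitch) Rx(roll)).
In Python, from bench import status, snapshot, camera_info, order gives the robot as it stands.
- The arm moves only by the tool drive_tool, never from a script. Its argument "increments" is a list of rows, each a list of 5 numbers: the opening in per cent of the stroke, from 0 (shut) to 100 (fully open), then the shift along the world's x, y, z in units of 100 mm (1.0 is 100 mm), then the turn about the world's z in units of pi/2 rad (1.0 is pi/2 rad). A call has 1 to 12 rows; each row is the pose to reach, as a shift and turn from the pose commanded when the call began; what a row does not reach only later rows make up. A row lasts 1/12 s, in which the tool goes at most 41.7 mm and 7.16 degrees, less where a joint would pass 70% of its speed; a pose out of reach is approached as far as the arm can. A call with a number of a shift or a turn outside -1 to 1 is refused whole. A call with a gripper value outside its range is refused whole. The fingers move at their own pace and stop on an object; "newtons" is the grip in N (left out, the last holds). Time passes only in rows, so rows that repeat a pose let the fingers close. It gives the time, the measured TCP pose, the force, the opening and the grip force at its end, in the units of the state.
- status.sense(): the state, without advancing time (a new reading comes with each control period).
- snapshot(name): name is "scene" or "top"; returns the picture (480x640x3 uint8, blue, green, red); there is no depth.
- camera_info(name): a dict with "vfov" (degrees; the focal length in pixels is half the picture's height over the tangent of half this angle, whatever the lens; pixels are square), "cx", "cy" (the principal point, pixels), "T" (4x4, takes a point from camera to world coordinates). Camera axes: x right, y down, z forward; pixel columns grow to the right and rows downward; lengths in m; the calibration is good to about 2 mm. A picture is of the moment at which its call begins. camera_info takes no time and is no camera call.
- order.close_job(): hands the job in; it is judged then, once.
The state is a dict: "time_s": time; "q": joint angles; "joint_vel": joint speeds; "joint_torque": joint torques, N m; "ee_pos": TCP position; "tool_rot": TCP orientation; "contact_force": force on the tool from outside, world axes, zero at the start; "torque": the same for the moment, N m; "width": finger opening in m; "grasp_force": force on a finger pad.
Only numpy, scipy, OpenCV 4.12 (cv2) and the standard library are available. Lean on these libraries where they do the work, as an engineer would, in place of code of your own. Each camera call takes 0.05 s, during which the arm holds its last target. There are 200 camera calls.

TASK

The load cell's lock screw has to be backed off with the ratchet that sits on it, but the ratchet is set to tighten. Without turning the screw yet, flip the small red direction lever right over to the loosening side, then push the handle round counter-clockwise (seen from above) until the screw's red pointer comes up against the rubber-sleeved stop and you feel it press there firmly, about 15 N at the grip and never more than 25 N on the ratchet. Then let go, leaving the lever on the loosening side, the pointer at its stop and the things around undisturbed.

Things in the scene. Friction and masses are not known exactly. Their poses are not given: they have to be found in the camera images.
- screw_axis (a point): Point on the vertical axis of the lock screw, 66 mm above the bench, 2 mm above the flat top of the ratchet's round steel head (76 mm across). The head sits on a grey block on a square 116 mm aluminium foot plate that is screwed down. Ratchet, screw and pointer turn about this axis. Turning the screw takes about 3 to 4 N at the handle grip.
- ratchet: The ratchet: steel head and handle. Origin on the screw axis at bench height; x points from the axis out along the handle, z up, y to the handle's left as seen from the axis. It swings with little drag (mostly 1 to 3 N at the grip) the way its lever does not drive; the other way it turns the screw, after 0 to 26 degrees of idle travel to the next tooth.
- handle_grip (a point): Point on the centre line of the handle's grip, 130 mm from the screw axis, 53 mm above the bench. The grip is a level round bar of black rubber with blue bands, 23 mm thick, from 92 to 187 mm from the axis. A sideways push here swings the ratchet.
- lever_tab (a point): On the centre line of the upright tab of the red direction lever, 10 x 8 mm, 22 mm tall, its top 86.5 mm and this point 78.5 mm above the bench. The lever's pivot is on the head's neck, 44 mm from the screw axis towards the handle; the lever reaches back over the head, so that midway its tab stands over the screw axis. The rest of the lever reaches up to 69.5 mm.
- lever (a joint): Angle of the direction lever, rad, 0 midway, end stops at -0.32 and 0.32. Negative (start): tab on the ratchet's +y side, drives clockwise (tightens). Positive: tab on its -y side, drives counter-clockwise (loosens). It is stiff and stays where it is left: pushing the tab sideways takes 4 to 6 N until it meets its end stop (tab then 14 mm to that side of midway); short of 0.2 the ratchet may slip.
- pointer_tip (a point): Near the tip of the screw's red pointer, a 6 mm bar under the ratchet's head that turns with the screw; 52 mm from the axis, 35 mm above the bench. It starts 0.3 to 0.7 rad short of the stop.
- stop (a point): Where pointer_tip lies when the pointer just touches the stop: a post with a black rubber sleeve, 13 mm across, on the foot plate, counter-clockwise of the pointer. The sleeve is springy: once the pointer meets it, the push at the grip rises by about 1 N for every 0.5 to 1 mm of the grip's travel, above the 3 to 4 N that turn the screw.
- jar: Bystander: white jar with white lid and an orange band, 54 x 54 x 70 mm, loose; origin at the centre of its foot.
- weight: Bystander: steel test weight with a knob, 29 x 29 x 50 mm, loose; origin at the centre of its foot.
- air_fitting: Bystander: brass air coupler lying on the bench, 26 x 50 x 26 mm, loose; origin at the centre of its underside.

How it is judged (in metres and radians):
On the way, in this order (a step that is already met when the one before it is completed fails the run):
1. the red direction lever is flipped to the loosening side (more than 0.2 rad past midway) (value of joint lever above 0.2 rad), for 0.2 s.
2. the pointer is at its stop (within 3 mm) while the hand presses the ratchet with more than 10 N, for 0.2 s (distance between pointer_tip and stop below 0.003 m and contact force between the fingers and ratchet above 10 N), for 0.2 s.
At the end, for the whole second after the job is handed in: The pointer rests within 3 mm of its stop point, the lever is on the loosening side (over 0.12 rad), the ratchet is still (under 0.1 rad/s) (distance between pointer_tip and stop below 0.003 m and value of joint lever above 0.12 rad and angular speed of ratchet below 0.1 rad/s); the robot touches nothing.
It fails at once if the ratchet (handle, head or lever) is pushed with more than 25 N by the arm or fingers (contact force between any of the fingers, the arm and ratchet above 25 N).
It fails at once if the screw is turned (pointer moved over 6 mm) while the lever is still on the tightening side (distance of pointer_tip from where it was at the start of the episode above 0.006 m and value of joint lever below 0 rad).
It fails at once if the jar is moved by more than 20 mm or tipped (distance of jar from where it was at the start of the episode above 0.02 m or angle between jar's own z axis and vertical above 0.4 rad).
It fails at once if the weight is moved by more than 20 mm or tipped (distance of weight from where it was at the start of the episode above 0.02 m or angle between weight's own z axis and vertical above 0.4 rad).
It fails at once if the air fitting is moved by more than 20 mm or tipped (distance of air_fitting from where it was at the start of the episode above 0.02 m or angle between air_fitting's own z axis and vertical above 0.4 rad).
It also fails if it takes over 58 s, if anything falls off the work surface, if the arm or the gripper's body presses on something with over 40 N, if the wrist force passes 120 N, or if a joint passes its speed limit or range.

## Working session

There is one attempt and no reset: what is moved stays moved. The work goes in short steps, Python scripts to look and compute and a tool call to move; the robot and the scene stay as the last step left them, time stands still between calls to the robot, and variables do not carry over. Pictures are saved under pics/ and viewed, at most 10 in all, crops included, and the job is handed in when it is done.

Besides the shell and the picture viewer there is one more tool, called after "Call:" as name(argument=value, ...), one argument or row to a line, values as JSON. drive_tool: Moves the arm, as the interface text tells. Shifts and turns lie within -1 to 1; 1 stands for 100 mm of shift or pi/2 rad of turn. Its arguments: {"type":"object","properties":{"increments":{"type":"array"},"newtons":{"type":"number"}},"required":["increments"]}

```bash
mkdir -p pics; python3 - <<'E'
from bench import status, snapshot, camera_info
import cv2
for n in ("scene","top"):
    cv2.imwrite(f"pics/{n}0.png",snapshot(n)); c=camera_info(n); print(n,c)
print(status.sense())
E
```

```text
scene {'vfov': 48.90147086382726, 'cx': 323.9366387191286, 'cy': 239.96649516076715, 'T': array([[ 8.78534709e-01, -1.89180582e-01,  4.38619964e-01,
         9.52418184e-02],
       [-4.77678299e-01, -3.47058624e-01,  8.07077292e-01,
        -1.14239894e+00],
       [-4.56510317e-04, -9.18564652e-01, -3.95270506e-01,
         5.01859338e-01],
       [ 0.00000000e+00,  0.00000000e+00,  0.00000000e+00,
         1.00000000e+00]])}
top {'vfov': 50.00454527628538, 'cx': 326.4788352514885, 'cy': 235.7449908467646, 'T': array([[ 0.00509097, -0.99851552,  0.05422952,  0.4973371 ],
       [-0.99919928, -0.00723161, -0.03935092, -0.23442165],
       [ 0.03968467, -0.05398577, -0.99775281,  1.05586766],
       [ 0.        ,  0.        ,  0.        ,  1.        ]])}
{'time_s': 0.1, 'q': array([ 75.947201  ,  29.12031879, -13.60838943,  86.00347173,
         7.20315366,  65.82732757,  -8.86869309]), 'joint_vel': array([-0.02091469, -0.16991501,  0.06469635, -0.21591569, -0.05051164,
       -0.04770919, -0.10464802]), 'joint_torque': array([-5.35933825e-03, -6.21832466e+01, -2.19459169e+00, -2.50203985e+01,
        1.25490938e-02,  7.88769394e-03,  1.03494625e-05]), 'ee_pos': array([ 0.21452993, -0.58657137,  0.2475173 ]), 'tool_rot': array([-1.79907758e+02,  3.34297706e-03,  2.00983672e+01]), 'contact_force': array([-0.27527748, -0.02790379, -0.0740665 ]), 'torque': array([ 0.05648501,  0.01713569, -0.01923452]), 'grasp_force': 0.0, 'width': 0.08521437306882937}
```

View pics/top0.png

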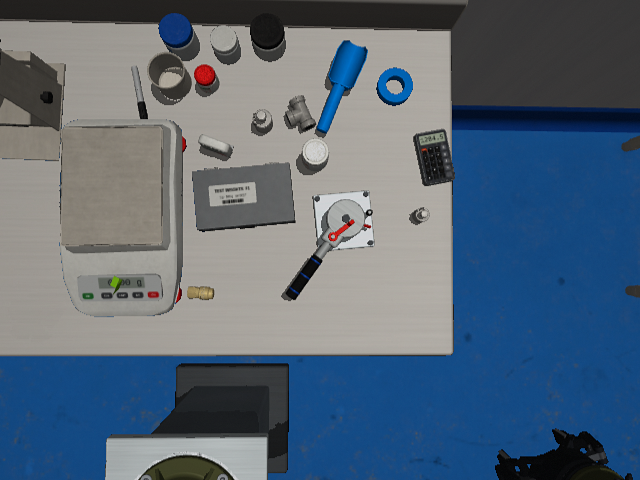

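View pics/scene0.png

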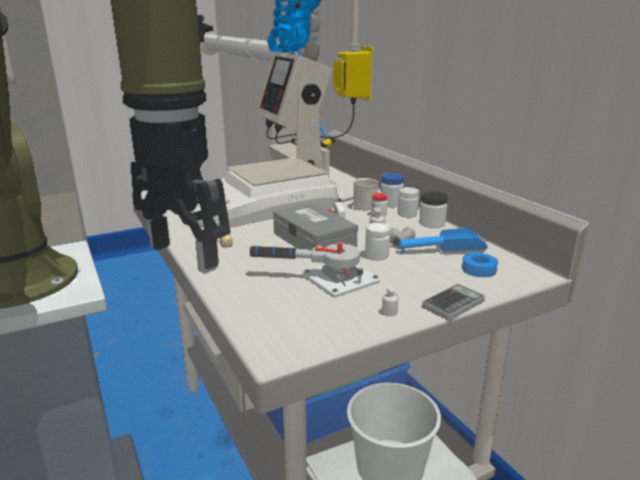

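The top view shows the head near (346,219), the grip running to about (292,297), the red lever, the jar at (315,155), the weight at (421,215) and the air fitting at (200,293). I'll enlarge the ratchet next.

```bash
python3 - <<'E'
import cv2
a=cv2.imread("pics/top0.png")[180:305,275:435]
cv2.imwrite("pics/topc.png",cv2.resize(a,None,fx=4.8,fy=4.8,interpolation=cv2.INTER_CUBIC))
a=cv2.imread("pics/scene0.png")[215:320,235:395]
cv2.imwrite("pics/scc.png",cv2.resize(a,None,fx=5,fy=5,interpolation=cv2.INTER_CUBIC))
E
```

```text
(no output)
```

View pics/topc.png

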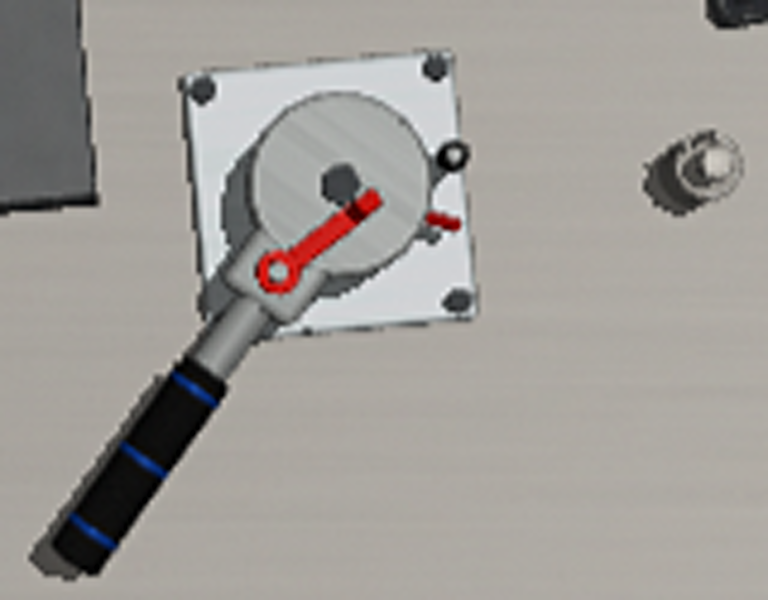

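View pics/scc.png

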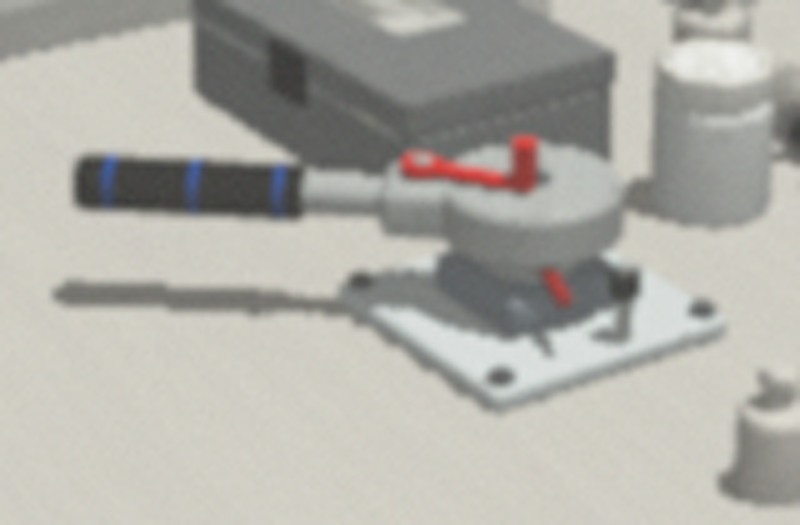

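Crop pixels: head centre (341,184), lever pivot (277,271), tab top (373,201), grip bands (196,388), (143,461) and (92,531), pointer end (456,224), stop post (453,156), and the weight. Next I'll convert these to positions.

```bash
cat > h.py <<'E'
import numpy as np
from bench import camera_info
def ray(n,u,v,z):
    c=camera_info(n); f=240/np.tan(np.radians(c["vfov"]/2)); T=c["T"]
    d=T[:3,:3]@[(u-c["cx"])/f,(v-c["cy"])/f,1]; return T[:3,3]+d*(z-T[2,3])/d[2]
E
python3 - <<'E'
from h import *
P=dict(hole=(341,184,.064),headc=(343,183,.064),pivot=(277,271,.069),tabtop=(373,201,.0865),b1=(196,388,.0645),b2=(143,461,.0645),b3=(92,531,.0645),end=(80,560,.06),ptr=(458,224,.035),stop=(453,156,.05),weight=(712,165,.045))
R={}
for k,(u,v,z) in P.items():
    R[k]=ray("top",(u+.5)/4.8-.5+275,(v+.5)/4.8-.5+180,z)
for n,u,v,z in (("jar",315,148,.07),("fit",200,293,.02)): R[n]=ray("top",u,v,z)
S=dict(tabtop=(525,141,.0865),pivot=(418,160,.069),b1=(283,172,.0645),b3=(108,162,.0645),ptr=(567,300,.035))
for k,(u,v,z) in S.items(): R["s_"+k]=ray("scene",(u+.5)/5-.5+235,(v+.5)/5-.5+215,z)
o=R["hole"][:2]
for k,p in R.items():
    d=p[:2]-o; print(k,p.round(4),"r",np.hypot(*d).round(4),"ang",np.degrees(np.arctan2(d[1],d[0])).round(1))
E
```

```text
hole [ 0.5861 -0.3105  0.064 ] r 0.0 ang 0.0
headc [ 0.5865 -0.3114  0.064 ] r 0.0009 ang -63.0
pivot [ 0.5504 -0.2846  0.069 ] r 0.0441 ang 143.9
tabtop [ 0.5774 -0.3215  0.0865] r 0.0139 ang -128.3
b1 [ 0.5035 -0.2525  0.0645] r 0.1009 ang 144.9
b2 [ 0.4742 -0.2315  0.0645] r 0.137 ang 144.8
b3 [ 0.4463 -0.2114  0.0645] r 0.1714 ang 144.6
end [ 0.4345 -0.2066  0.06  ] r 0.1838 ang 145.6
ptr [ 0.5724 -0.3616  0.035 ] r 0.0529 ang -105.0
stop [ 0.5993 -0.3577  0.05  ] r 0.0489 ang -74.4
weight [ 0.597 -0.466  0.045] r 0.1558 ang -86.0
jar [ 0.7209 -0.2502  0.07  ] r 0.1477 ang 24.1
fit [ 0.4379 -0.0245  0.02  ] r 0.3221 ang 117.4
s_tabtop [ 0.5765 -0.3214  0.0865] r 0.0145 ang -131.5
s_pivot [ 0.5493 -0.2828  0.069 ] r 0.0461 ang 143.0
s_b1 [ 0.5006 -0.2583  0.0645] r 0.1002 ang 148.6
s_b3 [ 0.4423 -0.2152  0.0645] r 0.1725 ang 146.5
s_ptr [ 0.5731 -0.361   0.035 ] r 0.0521 ang -104.5
```

Both cameras agree, and the radii match the given sizes (pivot 44 mm, tab 14 mm, pointer 52 mm). The axis is at (0.586, -0.3105) and the handle lies at 144.8°. I'll shut the fingers and approach on the tab's +y side, with the finger edge facing the push direction (yaw 54.8°).

Call:
drive_tool(
  increments=[
    [0,0.85,0.6,0,0.386],
    [0,0.85,0.6,0,0.386],
    [0,0.85,0.6,0,0.386],
    [0,0.85,0.6,0,0.386],
    [0,0.85,0.6,0,0.386],
  ],
  newtons=40,
)

```text
time_s: 0.52
ee_pos: [0.3018, -0.5252, 0.2481]
tool_rot: [-180.0, -0.1, 55.4]
contact_force: [-0.1, 0.1, -0.5]
width: 0.0252
grasp_force: 0.0
```

Call:
drive_tool(
  increments=[
    [0,0.85,0.6,0,0],
    [0,0.85,0.6,0,0],
    [0,0.85,0.6,0,0],
    [0,0.85,0.6,0,0],
  ],
)

```text
time_s: 0.85
ee_pos: [0.3903, -0.462, 0.2483]
tool_rot: [179.9, -0.2, 55.3]
contact_force: [0.2, -0.4, 0.4]
width: 0.0003
grasp_force: 0.0
```

Call:
drive_tool(
  increments=[
    [0,0.85,0.6,-0.3,0],
    [0,0.85,0.6,-0.3,0],
    [0,0.85,0.6,-0.3,0],
    [0,0.85,0.6,-0.3,0],
  ],
)

```text
time_s: 1.18
ee_pos: [0.4742, -0.4012, 0.2164]
tool_rot: [-179.9, -0.3, 55.3]
contact_force: [0.1, 0.4, 0.1]
width: 0.0
grasp_force: 0.0
```

Call:
drive_tool(
  increments=[
    [0,0.87,0.56,-0.6,0],
    [0,0.87,0.56,-0.6,0],
    [0,0.87,0.56,-0.6,0],
    [0,0.87,0.56,-0.6,0],
    [0,0.87,0.56,-0.6,0],
    [0,0.87,0.56,-0.6,0],
  ],
)

```text
time_s: 1.68
ee_pos: [0.5558, -0.352, 0.1579]
tool_rot: [-179.9, 0.1, 54.8]
contact_force: [-0.2, -0.7, 0.3]
width: 0.0002
grasp_force: 0.0
```

Call:
drive_tool(
  increments=[
    [0,0,0,-0.3,0],
    [0,0,0,-0.5,0],
    [0,0,0,-0.6,0],
    [0,0,0,-0.67,0],
    [0,0,0,-0.67,0],
    [0,0,0,-0.67,0],
  ],
)

```text
time_s: 2.18
ee_pos: [0.5567, -0.3517, 0.0921]
tool_rot: [179.9, 0.0, 54.8]
contact_force: [-0.1, -0.6, 0.1]
width: 0.0005
grasp_force: 0.0
```

```bash
python3 - <<'E'
from bench import status, snapshot
import cv2
s=status.sense(); print(s["ee_pos"],s["contact_force"])
a=snapshot("scene")[165:320,215:415]
b=snapshot("top")[160:310,270:430]
cv2.imwrite("pics/s1.png",cv2.resize(a,None,fx=3.8,fy=3.8,interpolation=cv2.INTER_CUBIC))
cv2.imwrite("pics/t1.png",cv2.resize(b,None,fx=4,fy=4,interpolation=cv2.INTER_CUBIC))
E
```

```text
[ 0.55673391 -0.35174796  0.09214048] [-0.09846082 -0.58824877  0.12068668]
```

View pics/s1.png

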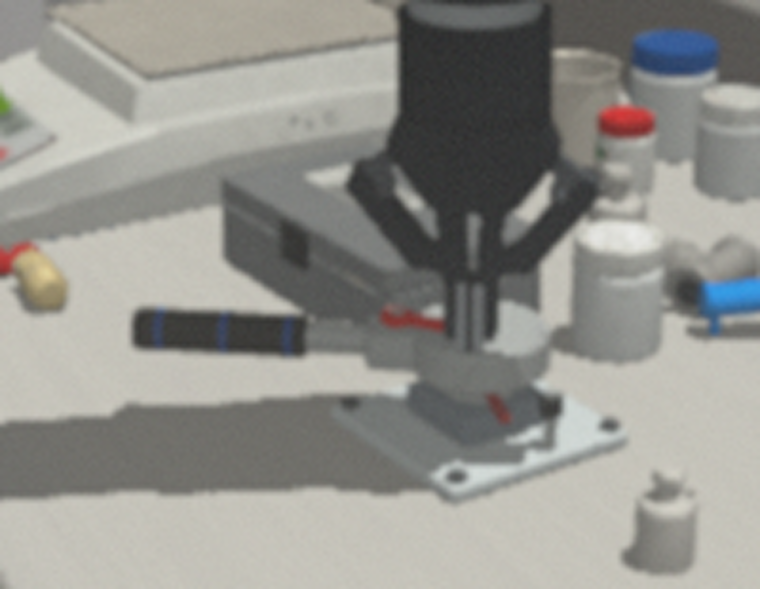

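The shut fingertips are just in front of the tab, clear of the head. The handle, pointer and bystanders haven't moved. Now I'll push the tab across.

Call:
drive_tool(
  increments=[
    [0,0.058,0.082,0,0],
    [0,0.092,0.131,0,0],
    [0,0.104,0.147,0,0],
    [0,0.115,0.163,0,0],
    [0,0.127,0.18,0,0],
    [0,0.138,0.196,0,0],
    [0,0.15,0.212,0,0],
    [0,0.161,0.229,0,0],
  ],
)

```text
time_s: 2.95
ee_pos: [0.573, -0.33, 0.0917]
tool_rot: [179.9, 0.1, 54.7]
contact_force: [0.4, -5.2, 2.2]
width: 0.0003
grasp_force: 2.4
```

Call:
drive_tool(
  increments=[
    [0,0.012,0.016,0,0],
    [0,0.023,0.033,0,0],
    [0,0.035,0.049,0,0],
    [0,0.046,0.065,0,0],
    [0,0.058,0.082,0,0],
    [0,0.069,0.098,0,0],
    [0,0.081,0.114,0,0],
  ],
)

```text
time_s: 3.53
ee_pos: [0.581, -0.3185, 0.0915]
tool_rot: [179.9, 0.1, 54.7]
contact_force: [-0.6, -5.4, 2.1]
width: -0.0002
grasp_force: 2.3
```

Call:
drive_tool(
  increments=[
    [0,0.009,0.012,0,0],
    [0,0.017,0.025,0,0],
    [0,0.026,0.037,0,0],
    [0,0.032,0.045,0,0],
    [0,0.032,0.045,0,0],
  ],
)

```text
time_s: 3.95
ee_pos: [0.5837, -0.3136, 0.0913]
tool_rot: [180.0, 0.1, 54.8]
contact_force: [-1.7, -4.0, 1.3]
width: -0.0002
grasp_force: 2.4
```

Call:
drive_tool(
  increments=[
    [0,0.006,0.008,0,0],
    [0,0.009,0.012,0,0],
    [0,0.012,0.016,0,0],
    [0,0.012,0.016,0,0],
  ],
)

```text
time_s: 4.28
ee_pos: [0.5843, -0.3125, 0.0913]
tool_rot: [180.0, 0.1, 54.7]
contact_force: [-3.4, -5.4, 2.0]
width: -0.0001
grasp_force: 2.9
```

Call:
drive_tool(
  increments=[
    [0,0.003,0.004,0,0],
    [0,0.006,0.008,0,0],
    [0,0.006,0.008,0,0],
    [0,0.006,0.008,0,0],
  ],
)

```text
time_s: 4.62
ee_pos: [0.5844, -0.3123, 0.0913]
tool_rot: [-180.0, 0.2, 54.7]
contact_force: [-3.7, -6.5, 2.9]
width: 0.0003
grasp_force: 3.7
```

The force is rising with almost no motion, so the lever is at its end stop. I'll back off, rise, and look.

Call:
drive_tool(
  increments=[
    [0,-0.058,-0.082,0,0],
    [0,-0.115,-0.163,0,0],
    [0,-0.115,-0.163,0.3,0],
    [0,-0.115,-0.163,0.6,0],
    [0,-0.3,0.1,0.6,0],
    [0,-0.5,0.4,0.6,0],
    [0,-0.7,0.8,0.6,0],
    [0,-0.7,0.8,0.6,0],
    [0,-0.7,0.8,0.6,0],
  ],
)

```text
time_s: 5.37
ee_pos: [0.5149, -0.227, 0.1517]
tool_rot: [-179.9, -0.0, 55.1]
contact_force: [-0.3, -1.0, -0.6]
width: 0.0001
grasp_force: 0.0
```

```bash
python3 - <<'E'
from bench import status, snapshot
import cv2
s=status.sense(); print(s["ee_pos"],s["contact_force"])
a=snapshot("scene")[165:320,215:415]
b=snapshot("top")[180:305,275:435]
x=cv2.resize(a,(400,310),interpolation=cv2.INTER_CUBIC);y=cv2.resize(b,(397,310),interpolation=cv2.INTER_CUBIC)
cv2.imwrite("pics/s2.png",cv2.hconcat([x,y]))
E
```

```text
[ 0.51485113 -0.22702643  0.15167622] [-0.31231609 -0.97942934 -0.61865029]
```

View pics/s2.png

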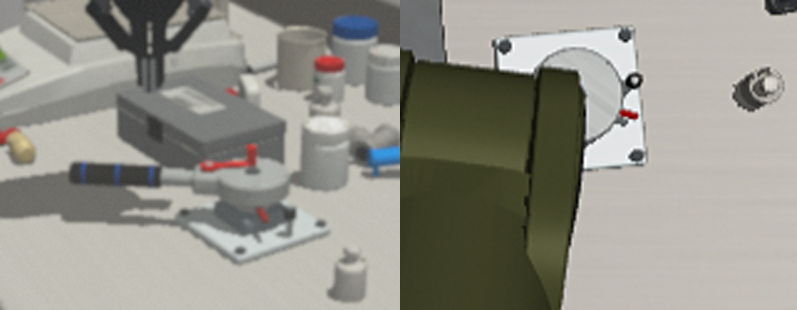

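In the left view the tab top is at (252,148), the pivot ring at (208,166) and the bands at (84,168) and (154,168). The pointer hasn't moved. I'll check the lever and handle angles.

```bash
python3 - <<'E'
from h import *
o=np.array([.5861,-.3107])
for k,u,v,z in (("tab",252,147.5,.0865),("pivot",208,165,.069),("b1",154,167,.0645),("b3",84,166,.0645)):
    p=ray("scene",(u+.5)/2-.5+215,(v+.5)/2-.5+165,z); d=p[:2]-o
    print(k,p.round(4),np.hypot(*d).round(4),np.degrees(np.arctan2(d[1],d[0])).round(1))
E
```

```text
tab [ 0.5893 -0.3039  0.0865] 0.0075 64.9
pivot [ 0.5487 -0.2861  0.069 ] 0.0447 146.7
b1 [ 0.5032 -0.2555  0.0645] 0.0997 146.3
b3 [ 0.4419 -0.2193  0.0645] 0.1707 147.6
```

```bash
python3 - <<'E'
from h import *
from bench import snapshot
import cv2
c=camera_info("scene");f=240/np.tan(np.radians(c["vfov"]/2));T=np.linalg.inv(c["T"])
o=np.array([.5861,-.3107]);a=np.radians(145);x=np.array([np.cos(a),np.sin(a)]);y=np.array([-x[1],x[0]])
for t in (-.32,.1,.15,.2,.25,.32):
    g=o+x*(.044-.044*np.cos(t))-y*.044*np.sin(t); p=T@[*g,.0865,1]; print(t,(f*p[0]/p[2]+c["cx"]).round(1),(f*p[1]/p[2]+c["cy"]).round(1))
i=snapshot("scene")
for n,m in (("start",cv2.imread("pics/scene0.png")),("now",i)):
    w=m[225:265,310:360].astype(int); r=(w[...,2]>120)&(w[...,1]<90)
    for row in range(40):
        k=np.where(r[row])[0]
        if len(k): print(n,row+225,k.min()+310,k.max()+310)
cv2.imwrite("pics/s3.png",cv2.resize(i[225:265,305:365],None,fx=12,fy=12,interpolation=cv2.INTER_CUBIC))
E
```

```text
-0.32 339.4 242.7
0.1 341.2 239.1
0.15 341.1 238.7
0.2 341.0 238.2
0.25 340.9 237.8
0.32 340.6 237.2
start 243 338 340
start 244 338 341
start 245 338 341
start 246 338 341
start 247 316 341
start 248 316 341
start 249 316 341
start 250 325 341
start 251 331 341
start 252 337 340
now 237 339 340
now 238 338 342
now 239 338 343
now 240 339 343
now 241 339 342
now 242 339 342
now 243 339 342
now 244 339 342
now 245 338 342
now 246 315 342
now 247 316 341
now 248 316 332
now 249 316 323
now 250 317 320
```

View pics/s3.png

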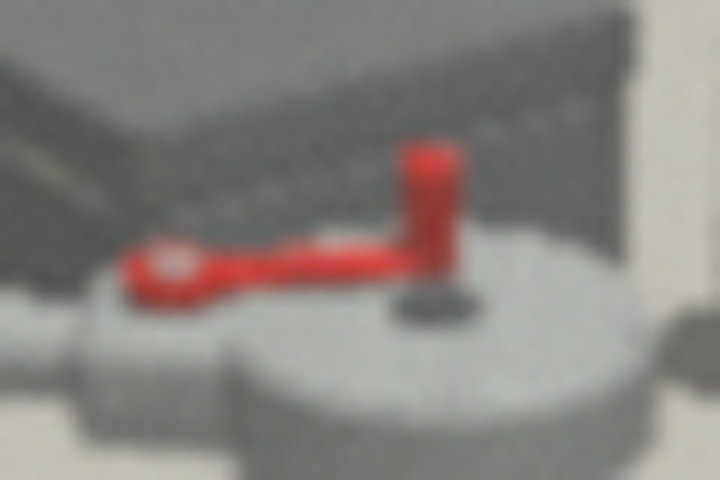

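The tab has moved about 5 to 6 px, where full travel would be 5.5, so it is at or near its stop. I have plenty of time, so I'll push once more, a bit firmer, to be sure.

Call:
drive_tool(
  increments=[
    [0,0.4,-0.5,0,0],
    [0,0.585,-0.963,0,0],
    [0,0.585,-0.963,0,0],
    [0,0.585,-0.963,-0.4,0],
    [0,0.585,-0.963,-0.6,0],
    [0,0.585,-0.963,-0.6,0],
    [0,0.64,-0.88,-0.6,0],
    [0,0.68,-0.83,-0.6,0],
    [0,0.69,-0.815,-0.6,0],
    [0,0.697,-0.805,-0.6,0],
    [0,0.703,-0.796,-0.6,0],
    [0,0.706,-0.792,-0.6,0],
  ],
)

```text
time_s: 6.52
ee_pos: [0.5851, -0.3122, 0.0926]
tool_rot: [179.9, 0.3, 54.7]
contact_force: [-4.3, -8.7, -4.4]
width: -0.0001
grasp_force: 5.2
```

Call:
drive_tool(
  increments=[
    [0,0.002,0.003,0,0],
    [0,0.004,0.006,0,0],
    [0,0.004,0.006,0,0],
    [0,0.004,0.006,0,0],
  ],
)

```text
time_s: 6.85
ee_pos: [0.5851, -0.3122, 0.0925]
tool_rot: [179.9, 0.4, 54.7]
contact_force: [-6.1, -9.1, -4.3]
width: 0.0006
grasp_force: 5.4
```

The push reached 11 N with no motion, so the lever is firmly at its stop. Next I'll back off and go to the far side of the grip.

Call:
drive_tool(
  increments=[
    [0,-0.058,-0.082,0,0],
    [0,-0.115,-0.163,0,0],
    [0,-0.115,-0.163,0.3,0],
    [0,-0.115,-0.163,0.6,0],
    [0,-0.3,0.1,0.6,0],
    [0,-0.5,0.4,0.6,0],
    [0,-0.7,0.7,0.6,0],
    [0,-0.866,1.0,0.6,0],
    [0,-0.866,1.0,0.6,0],
    [0,-0.866,1.0,0.6,0],
  ],
)

```text
time_s: 7.68
ee_pos: [0.5008, -0.2065, 0.1532]
tool_rot: [179.9, -0.1, 55.1]
contact_force: [-0.3, 0.3, 0.4]
width: -0.0004
grasp_force: 0.0
```

Call:
drive_tool(
  increments=[
    [0,0,0.02,-0.3,0],
    [0,0,0.02,-0.6,0],
    [0,0,0.02,-0.8,0],
    [0,0,0.02,-0.94,0],
    [0,0,0.02,-0.94,0],
    [0,0,0.02,-0.94,0],
  ],
)

```text
time_s: 8.18
ee_pos: [0.5011, -0.2071, 0.0573]
tool_rot: [180.0, -0.0, 54.8]
contact_force: [0.5, 0.5, -0.0]
width: 0.0002
grasp_force: 0.0
```

```bash
python3 - <<'E'
from h import *
A=np.array([.5861,-.3107]); R=.132
P=lambda f:A+R*np.array([np.cos(np.radians(f)),np.sin(np.radians(f))])
p=np.array([.5011,-.2071]); print("first",((P(131)-p)*10).round(3))
for s in range(131,200,12):
    print(s,[[0,*((P(s+k)-P(s))*10).round(3).tolist(),0,round(k/90,3)] for k in range(1,13)])
E
```

```text
first [-0.016 -0.04 ]
131 [[0, -0.017, -0.015, 0, 0.011], [0, -0.034, -0.031, 0, 0.022], [0, -0.051, -0.047, 0, 0.033], [0, -0.067, -0.063, 0, 0.044], [0, -0.084, -0.079, 0, 0.056], [0, -0.099, -0.096, 0, 0.067], [0, -0.115, -0.113, 0, 0.078], [0, -0.13, -0.13, 0, 0.089], [0, -0.145, -0.148, 0, 0.1], [0, -0.16, -0.166, 0, 0.111], [0, -0.174, -0.184, 0, 0.122], [0, -0.188, -0.202, 0, 0.133]]
143 [[0, -0.014, -0.019, 0, 0.011], [0, -0.027, -0.037, 0, 0.022], [0, -0.04, -0.056, 0, 0.033], [0, -0.053, -0.075, 0, 0.044], [0, -0.065, -0.095, 0, 0.056], [0, -0.077, -0.115, 0, 0.067], [0, -0.089, -0.134, 0, 0.078], [0, -0.1, -0.154, 0, 0.089], [0, -0.111, -0.175, 0, 0.1], [0, -0.122, -0.195, 0, 0.111], [0, -0.132, -0.216, 0, 0.122], [0, -0.142, -0.237, 0, 0.133]]
155 [[0, -0.01, -0.021, 0, 0.011], [0, -0.019, -0.042, 0, 0.022], [0, -0.028, -0.063, 0, 0.033], [0, -0.036, -0.085, 0, 0.044], [0, -0.044, -0.106, 0, 0.056], [0, -0.052, -0.128, 0, 0.067], [0, -0.059, -0.15, 0, 0.078], [0, -0.066, -0.172, 0, 0.089], [0, -0.073, -0.194, 0, 0.1], [0, -0.079, -0.216, 0, 0.111], [0, -0.084, -0.239, 0, 
[... 425 characters left out ...]
 -0.023, 0, 0.011], [0, 0.0, -0.046, 0, 0.022], [0, 0.001, -0.069, 0, 0.033], [0, 0.002, -0.092, 0, 0.044], [0, 0.003, -0.115, 0, 0.056], [0, 0.005, -0.138, 0, 0.067], [0, 0.007, -0.161, 0, 0.078], [0, 0.01, -0.184, 0, 0.089], [0, 0.013, -0.207, 0, 0.1], [0, 0.016, -0.23, 0, 0.111], [0, 0.02, -0.252, 0, 0.122], [0, 0.024, -0.275, 0, 0.133]]
191 [[0, 0.005, -0.023, 0, 0.011], [0, 0.01, -0.045, 0, 0.022], [0, 0.015, -0.067, 0, 0.033], [0, 0.021, -0.09, 0, 0.044], [0, 0.027, -0.112, 0, 0.056], [0, 0.033, -0.134, 0, 0.067], [0, 0.04, -0.156, 0, 0.078], [0, 0.048, -0.178, 0, 0.089], [0, 0.055, -0.2, 0, 0.1], [0, 0.063, -0.221, 0, 0.111], [0, 0.072, -0.243, 0, 0.122], [0, 0.081, -0.264, 0, 0.133]]
```

Call:
drive_tool(
  increments=[
    [0,-0.016,-0.04,0,0],
    [0,-0.033,-0.055,0,0.011],
    [0,-0.05,-0.071,0,0.022],
    [0,-0.067,-0.087,0,0.033],
    [0,-0.083,-0.103,0,0.044],
    [0,-0.1,-0.119,0,0.056],
    [0,-0.115,-0.136,0,0.067],
    [0,-0.131,-0.153,0,0.078],
    [0,-0.146,-0.17,0,0.089],
    [0,-0.161,-0.188,0,0.1],
    [0,-0.176,-0.206,0,0.111],
    [0,-0.204,-0.242,0,0.133],
  ],
)

```text
time_s: 9.18
ee_pos: [0.48, -0.2302, 0.0572]
tool_rot: [-180.0, -0.0, 66.9]
contact_force: [-0.1, 1.3, 1.4]
width: -0.0002
grasp_force: 0.5
```

Call:
drive_tool(
  increments=[
    [0,-0.014,-0.019,0,0.011],
    [0,-0.027,-0.037,0,0.022],
    [0,-0.04,-0.056,0,0.033],
    [0,-0.053,-0.075,0,0.044],
    [0,-0.065,-0.095,0,0.056],
    [0,-0.077,-0.115,0,0.067],
    [0,-0.089,-0.134,0,0.078],
    [0,-0.1,-0.154,0,0.089],
    [0,-0.111,-0.175,0,0.1],
    [0,-0.122,-0.195,0,0.111],
    [0,-0.132,-0.216,0,0.122],
    [0,-0.142,-0.237,0,0.133],
  ],
)

```text
time_s: 10.18
ee_pos: [0.4656, -0.2544, 0.0573]
tool_rot: [-180.0, -0.0, 78.9]
contact_force: [0.4, 1.6, -0.7]
width: 0.0002
grasp_force: 0.4
```

```bash
cat > st.py <<'E'
from h import *
from bench import status, snapshot
import cv2,sys
s=status.sense(); p=s["ee_pos"][:2]-[.5861,-.3107]; F=s["contact_force"]
f=np.arctan2(p[1],p[0]); t=np.array([-np.sin(f),np.cos(f)])
print("phi",np.degrees(f).round(2),"r",np.hypot(*p).round(4),"Ftan",(F[:2]@t).round(1),"F",F.round(1))
def red(m):
    w=m[195:260,350:390].astype(int); r=(w[...,2]>110)&(w[...,1]<80)&(w[...,0]<80)
    k=np.argwhere(r); return (len(k), k[:,1].mean()+350, k[:,0].mean()+195) if len(k) else None
for n,m in (("start",cv2.imread("pics/top0.png")),("now",snapshot("top"))):
    b=red(m)
    if b:
        d=ray("top",b[1],b[2],.035)[:2]-[.5861,-.3107]; print(n,b,"ptr ang",np.degrees(np.arctan2(d[1],d[0])).round(1),np.hypot(*d).round(4))
E
python3 st.py
```

```text
phi 154.96 r 0.133 Ftan -1.6 F [ 0.4  1.6 -0.7]
start (33, np.float64(358.969696969697), np.float64(223.6060606060606)) ptr ang -106.6 0.03
now (15, np.float64(366.6), np.float64(225.6)) ptr ang -105.7 0.0458
```

The handle is still in its idle travel: about 1.6 N, and the pointer is unmoved at -105.7°. I'll carry on.

Call:
drive_tool(
  increments=[
    [0,-0.01,-0.021,0,0.011],
    [0,-0.019,-0.042,0,0.022],
    [0,-0.028,-0.063,0,0.033],
    [0,-0.036,-0.085,0,0.044],
    [0,-0.044,-0.106,0,0.056],
    [0,-0.052,-0.128,0,0.067],
    [0,-0.059,-0.15,0,0.078],
    [0,-0.066,-0.172,0,0.089],
    [0,-0.073,-0.194,0,0.1],
    [0,-0.079,-0.216,0,0.111],
    [0,-0.084,-0.239,0,0.122],
    [0,-0.09,-0.261,0,0.133],
  ],
)

```text
time_s: 11.23
ee_pos: [0.4567, -0.2804, 0.0573]
tool_rot: [-180.0, -0.0, 90.9]
contact_force: [0.4, 4.3, 0.4]
width: -0.0002
grasp_force: 2.1
```

```bash
python3 st.py
```

```text
phi 166.82 r 0.1329 Ftan -4.3 F [0.4 4.3 0.4]
start (33, np.float64(358.969696969697), np.float64(223.6060606060606)) ptr ang -106.6 0.03
now (15, np.float64(367.93333333333334), np.float64(223.0)) ptr ang -98.7 0.0473
```

The screw is engaged at 4.3 N and the pointer has turned 7°. It should meet the sleeve at about -85°, so some 13° remain.

Call:
drive_tool(
  increments=[
    [0,-0.005,-0.022,0,0.011],
    [0,-0.01,-0.045,0,0.022],
    [0,-0.014,-0.068,0,0.033],
    [0,-0.018,-0.09,0,0.044],
    [0,-0.021,-0.113,0,0.056],
    [0,-0.024,-0.136,0,0.067],
    [0,-0.027,-0.159,0,0.078],
    [0,-0.029,-0.182,0,0.089],
    [0,-0.029,-0.182,0,0.089],
  ],
)

```text
time_s: 12.03
ee_pos: [0.4537, -0.2995, 0.0572]
tool_rot: [-180.0, 0.0, 98.8]
contact_force: [1.0, 2.0, 1.9]
width: -0.0001
grasp_force: 1.0
```

```bash
python3 st.py
```

```text
phi 175.18 r 0.1329 Ftan -2.1 F [1.  2.  1.9]
start (33, np.float64(358.969696969697), np.float64(223.6060606060606)) ptr ang -106.6 0.03
now (30, np.float64(359.6666666666667), np.float64(229.13333333333333)) ptr ang -123.0 0.036
```

Call:
drive_tool(
  increments=[
    [0,-0.001,-0.012,0,0.006],
    [0,-0.002,-0.023,0,0.011],
    [0,-0.002,-0.035,0,0.017],
    [0,-0.003,-0.046,0,0.022],
    [0,-0.003,-0.058,0,0.028],
    [0,-0.004,-0.069,0,0.033],
  ],
)

```text
time_s: 12.58
ee_pos: [0.4533, -0.3054, 0.0572]
tool_rot: [-180.0, -0.0, 101.8]
contact_force: [-1.3, 4.2, 1.3]
width: -0.0
grasp_force: 2.0
```

Call:
drive_tool(
  increments=[
    [0,-0.001,-0.012,0,0.006],
    [0,-0.001,-0.023,0,0.011],
    [0,-0.001,-0.035,0,0.017],
    [0,-0.001,-0.046,0,0.022],
  ],
)

```text
time_s: 12.92
ee_pos: [0.4532, -0.3102, 0.0572]
tool_rot: [-180.0, -0.0, 103.8]
contact_force: [-0.7, 3.9, 1.4]
width: -0.0002
grasp_force: 2.1
```

Still at the screw's turning load of about 4 N. I'll go on in small steps.

Call:
drive_tool(
  increments=[
    [0,0,-0.012,0,0.006],
    [0,0,-0.023,0,0.011],
    [0,0,-0.035,0,0.017],
    [0,0.001,-0.046,0,0.022],
  ],
)

```text
time_s: 13.25
ee_pos: [0.4532, -0.3147, 0.0572]
tool_rot: [-180.0, -0.0, 105.7]
contact_force: [-2.4, 4.4, 2.6]
width: -0.0003
grasp_force: 2.7
```

Call:
drive_tool(
  increments=[
    [0,0,-0.012,0,0.006],
    [0,0.001,-0.023,0,0.011],
    [0,0.001,-0.035,0,0.017],
  ],
)

```text
time_s: 13.5
ee_pos: [0.4532, -0.3172, 0.0572]
tool_rot: [-180.0, -0.1, 107.3]
contact_force: [-2.5, 8.4, 3.7]
width: 0.0001
grasp_force: 4.1
```

The sleeve is met: the push rose to 8.4 N. From here I'll advance gently.

Call:
drive_tool(
  increments=[
    [0,0,-0.01,0,0],
    [0,0.001,-0.02,0,0],
    [0,0.001,-0.02,0,0],
  ],
)

```text
time_s: 13.75
ee_pos: [0.4534, -0.3187, 0.0572]
tool_rot: [-180.0, -0.1, 107.3]
contact_force: [-2.8, 7.6, 3.0]
width: -0.0001
grasp_force: 4.3
```

Call:
drive_tool(
  increments=[
    [0,0,-0.01,0,0],
    [0,0.001,-0.02,0,0],
    [0,0.001,-0.02,0,0],
  ],
)

```text
time_s: 14.0
ee_pos: [0.4535, -0.3201, 0.0572]
tool_rot: [-180.0, -0.2, 107.3]
contact_force: [-2.7, 8.9, 4.3]
width: 0.0
grasp_force: 5.0
```

Call:
drive_tool(
  increments=[
    [0,0,-0.01,0,0],
    [0,0.001,-0.02,0,0],
    [0,0.001,-0.02,0,0],
  ],
)

```text
time_s: 14.25
ee_pos: [0.4537, -0.3215, 0.0572]
tool_rot: [-180.0, -0.2, 107.3]
contact_force: [-2.2, 11.0, 4.9]
width: 0.0002
grasp_force: 5.8
```

Call:
drive_tool(
  increments=[
    [0,0,-0.005,0,0],
    [0,0,-0.005,0,0],
    [0,0,-0.005,0,0],
    [0,0,-0.01,0,0],
    [0,0,-0.01,0,0],
    [0,0,-0.01,0,0],
  ],
)

```text
time_s: 14.75
ee_pos: [0.4538, -0.322, 0.0572]
tool_rot: [180.0, -0.2, 107.4]
contact_force: [-3.4, 12.6, 5.7]
width: 0.0001
grasp_force: 6.4
```

Call:
drive_tool(
  increments=[
    [0,0,-0.005,0,0],
    [0,0,-0.005,0,0],
    [0,0,-0.005,0,0],
    [0,0,-0.01,0,0],
    [0,0,-0.01,0,0],
    [0,0,-0.01,0,0],
  ],
)

```text
time_s: 15.25
ee_pos: [0.4539, -0.3227, 0.0572]
tool_rot: [180.0, -0.2, 107.4]
contact_force: [-3.2, 13.5, 5.2]
width: -0.0001
grasp_force: 6.8
```

The total push is about 15 N. I'll hold it briefly, then back off slowly and rise clear.

Call:
drive_tool(
  increments=[
    [0,0,-0.003,0,0],
    [0,0,-0.003,0,0],
    [0,0,-0.003,0,0],
    [0,0,0.015,0,0],
    [0,0,0.03,0,0],
    [0,0,0.045,0,0],
    [0,0,0.06,0,0],
    [0,0,0.075,0,0],
    [0,0,0.09,0,0],
    [0,0,0.105,0,0],
    [0,0,0.12,0,0],
    [0,0,0.135,0,0],
  ],
)

```text
time_s: 16.25
ee_pos: [0.4535, -0.313, 0.0572]
tool_rot: [-180.0, 0.0, 107.2]
contact_force: [-1.8, 2.7, 0.6]
width: 0.0
grasp_force: 1.2
```

Call:
drive_tool(
  increments=[
    [0,0,0.1,0,0],
    [0,0,0.25,0,0],
    [0,0,0.25,0,0],
    [0,0,0.25,0.3,0],
    [0,0,0.25,0.6,0],
    [0,0,0.25,0.9,0],
    [0,0,0.4,1.0,0],
    [0,0,0.7,1.0,0],
    [0,0,1.0,1.0,0],
    [0,0,1.0,1.0,0],
    [0,0,1.0,1.0,0],
  ],
)

```text
time_s: 17.17
ee_pos: [0.4544, -0.2111, 0.1577]
tool_rot: [179.9, 0.1, 107.4]
contact_force: [0.5, -0.8, -0.1]
width: 0.0003
grasp_force: 0.0
```

```bash
python3 - <<'E'
from bench import status, snapshot
import cv2
s=status.sense(); print(s["time_s"],s["ee_pos"],s["contact_force"])
a=snapshot("scene")[190:320,235:395]
b=snapshot("top")[180:305,275:435]
x=cv2.resize(a,(400,325),interpolation=cv2.INTER_CUBIC);y=cv2.resize(b,(400,325),interpolation=cv2.INTER_CUBIC)
cv2.imwrite("pics/s4.png",cv2.hconcat([x,y]))
E
```

```text
17.1667 [ 0.45443357 -0.21111541  0.1576923 ] [ 0.50877007 -0.76087899 -0.06035566]
```

View pics/s4.png

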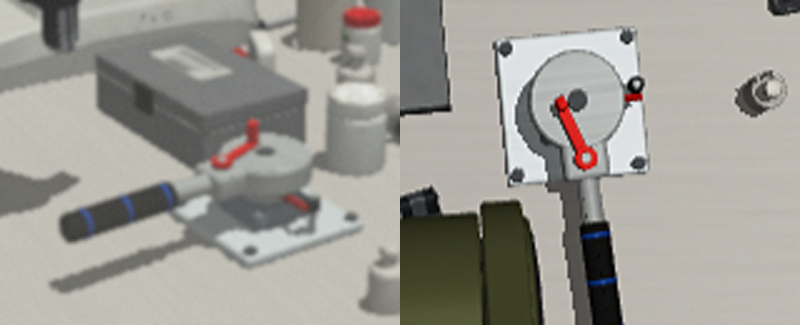

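Final view: the pointer rests against the stop post at (633,96). The lever is on the loosening side, with its tab to the left of the axis. The hand is clear, and the jar and weight are where they started. Handing in.

```bash
python3 -c "
from bench import order; print(order.close_job())"
```

```text
the job is handed in; nothing more can be done
None
```

I flipped the lever fully to the loosening side, turned the screw until its pointer met the stop, pressed at about 15 N and let go with the hand clear; the job is handed in, but no verdict was shown.

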